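Stack a keyed specimen tin with a separator plate between

ROBOT

A 6-joint arm with a two-finger parallel gripper is mounted at the origin on the work surface. World frame = base frame: x ahead of the robot, y to its left, z up, the work surface at z = 0. Lengths are in m, angles in degrees, forces in N, time in s.
With the tool pointing down it reaches from about 0.4 to 0.825 m from the base axis. Payload 7 kg.
Tool frame: the origin (TCP) lies at the very end of the fingers, on their centre line; the grasp point (between the pads) lies 19 mm behind it (ctrl.hold_point_z is the distance from the TCP to the grasp point, in m); z points along the fingers, y is the line along which they close (so a half turn about z gives the same grasp; the last joint's range is limited). The gripper opens to 88 mm and grips with 3 to 60 N. Pads are 19 mm wide; open, the fingers measure 130 mm over their backs; the gripper's body (78 mm by 193 mm) begins 47 mm behind the grasp point.
Start: joints at [91.163, 20.546, 0.682, 0, -70.136, -16.507], TCP at [0.179, 0.651, 0.227] pointing down, gripper open.
Joint ranges: [-176.03, 176.03], [-82.01, 121.73], [-58.28, 71.71], [-173.87, 95.51], [-174.79, -0.11], [-173.66, 173.66]. Speed limits (degrees/s): [136.94, 136.94, 172.46, 180, 180, 180].

INTERFACE

Orientations are given as [roll, pitch, yaw] about the fixed x, y, z axes, in that order (R = Rz(yaw) Ry(pitch) Rx(roll)).
In Python, from plant import sensors, viewer, workorder, ctrl gives the robot as it stands.
- The arm moves only by the shell command python3 -m pendant 'ROWS'. ROWS is JSON, a list of rows, each a list of 3 entries, a list of its own where there are three numbers: the opening, from -1 (shut) to 1 (fully open), so that 0 is half open, then the shift along the tool's x, y, z in m, then the turn, a rotation vector about the tool's x, y, z in degrees. A call has 1 to 10 rows; each row is the pose to reach, as a shift and turn from the pose commanded when the call began, along the tool's axes at that moment; what a row does not reach only later rows make up. A row lasts 1/12 s, in which the tool goes at most 41.7 mm and 7.16 degrees, less where a joint would pass 70% of its speed; a pose out of reach is approached as far as the arm can. A call with a gripper value outside its range is refused whole. The fingers move at their own pace and stop on an object; the grip force is fixed at half the most. Time passes only in rows, so rows that repeat a pose let the fingers close. It gives the time, the measured TCP pose, the force, the opening and the grip force at its end, in the units of the state.
- sensors.get_obs(): the state, without advancing time (a new reading comes with each control period).
- viewer.snapshot(name): name is "side" or "top" or "wrist"; returns the picture (384x512x3 uint8, red, green, blue); there is no depth.
- viewer.camera_params(name): a dict with "fx", "fy", "cx", "cy" (pixels), "extrinsics" (4x4, takes a point from world to camera coordinates). Camera axes: x right, y up, looking along -z (the intrinsics and any distortion apply to the point x, -y, -z); pixel columns grow to the right and rows downward; lengths in m; the calibration is good to about 2 mm. A picture is of the moment at which its call begins: read the wrist's pose just before it. camera_params takes no time and is no camera call; for the wrist camera it gives the pose at the moment of the call.
- workorder.close_job(): hands the job in; it is judged then, once.
The state is a dict: "clock": time; "joint_pos": joint angles; "qvel": joint speeds; "tau": joint torques, N m; "tool_pos": TCP position; "orientation": TCP orientation; "force": force on the tool from outside, world axes, zero at the start; "moment": the same for the moment, N m; "opening": finger opening in m; "gripper_force": force on a finger pad.
Only numpy, scipy, OpenCV 4.12 (cv2) and the standard library are available. Lean on these libraries where they do the work, as an engineer would, in place of code of your own. Each camera call takes 0.05 s, during which the arm holds its last target. There are 200 camera calls.

TASK

Lay the yellow separator plate on the white-lidded specimen tin clamped on the cold stage, its notch over that tin's black key so that it lies flat, and then stack the blue-lidded tin squarely on the separator, its notch over the same key, so that it sits fully down and level. Set both down gently rather than dropping them, let go, and leave the red-lidded tin and the other things on the bench where they are.

Things in the scene. Friction and masses are not known exactly. Their poses are not given: they have to be found in the camera images.
- stage: Fixed dark steel plate, 104 (x) x 100 (y) x 12 mm high, with a white-lidded octagonal tin clamped on its middle: 56 mm across flats, lid top 42 mm above the bench. Two clamp knobs at x = -42, y = +-36 mm reach 24 mm above the bench. Origin: centre of the plate's underside, on the tin's axis; z up; +x points from the tin's centre to its key.
- key_foot (a point): Centre of the foot of the black key that stands on the clamped tin's lid, at the edge of its +x flat: 25.5 mm along the stage's +x, 42 mm above the bench. The key is 7 mm wide (along y), spans 23 to 28 mm from the axis in x, is 14 mm high (top 56 mm above the bench) and half-round along its top.
- separator: Loose yellow plastic octagonal plate, 60 mm across flats (overhangs the tins by 2 mm), 5 mm thick, 30 g, lying on the perch, underside 20 mm above the bench. Origin: centre of its underside; z up; +x points to the flat with the notch. The +-y flats, 60 mm apart, are clear to grip. Seated: underside 42 mm above the bench, +x along the stage's +x.
- separator_notch (a point): Point in the separator's notch, 25.5 mm along its +x, at underside height; seated it falls on key_foot. The notch is cut right through, 10 mm wide, open to the edge, its floor 21.5 mm from the axis.
- perch: Fixed stand for the separator: black foot disc 60 mm in diameter, 4 mm thick, with a steel post 34 mm in diameter rising to 20 mm above the bench. Origin: centre of the underside.
- blue_tin: Loose closed octagonal aluminium tin with a blue lid, 56 mm across flats, 30 mm high, 150 to 310 g, standing on the bench. Origin: centre of its underside; z up; +x points to the flat with the notch. On its lid, straight above the notch, stands a black key like the other (overall height 44 mm). +-y flats clear to grip. Seated: underside 47 mm above the bench, +x along the stage's +x.
- blue_notch (a point): Point in the blue tin's notch, 25.5 mm along its +x, at underside height; seated it lies 5 mm above key_foot. The notch is a slot in the outside of the +x flat, 10 mm wide, its floor 21.5 mm from the axis, open at the bottom and 16 mm high (hidden from above; the key on the lid shows where it is).
- red_tin: A spare tin of the same form with a red lid: leave it alone. Origin: centre of its underside. It may stand on either side, in exchange with the blue tin.
- jar: Bystander: amber glass jar, 40 mm in diameter, 50 mm high; origin at the centre of its underside.
- chuck_a: Bystander: round aluminium specimen disc, 38 mm in diameter, 18 mm high; origin at the centre of its underside.
- chuck_b: Bystander: a second such specimen disc.
- brush: Bystander: brush 170 mm long, red handle, lying on the bench between the robot and the stage.
- spatula: Bystander: spatula 180 mm long, blue handle, lying on the bench to the left.
Not all that is in view belongs to the job. Leave any turquoise look-alike of the blue_tin alone. Of the things like the separator, leave any that is brown; of the rest the larger one is meant.

How it is judged (in metres and radians):
On the way, in this order (a step that is already met when the one before it is completed fails the run):
1. the separator lies flat on the clamped tin, its notch over the key, at rest (horizontal distance between separator and stage below 0.005 m and horizontal distance between separator_notch and key_foot below 0.005 m and z of separator in the frame of stage between 0.04 and 0.044 m and angle between separator's own z axis and vertical below 0.05 rad and linear speed of separator below 0.02 m/s and angular speed of separator below 0.2 rad/s), for 0.2 s.
2. the blue tin sits fully down on the separator, its notch over the key (horizontal distance between each of separator, blue_tin and stage below 0.005 m and horizontal distance between each of separator_notch, blue_notch and key_foot below 0.005 m and z of separator in the frame of stage between 0.04 and 0.044 m and angle between each of separator, blue_tin's own z axis and vertical below 0.05 rad and z of blue_tin in the frame of stage between 0.045 and 0.049 m), for 0.2 s.
At the end, for the whole second after the job is handed in: Separator flat on the clamped tin (underside at 42 mm) and blue tin on it (47 mm), heights within 2 mm, centres within 5 mm of the clamped tin's axis, notches within 5 mm of the key (seen from above), tilt under 0.05 rad, released, at rest (under 0.02 m/s, 0.2 rad/s) (all of step 2 and linear speed of each of separator, blue_tin below 0.02 m/s and angular speed of each of separator, blue_tin below 0.2 rad/s); the robot touches nothing.
It fails at once if the red tin or another bystander is shifted by more than 30 mm (distance of any of red_tin, jar, chuck_a, chuck_b, brush, spatula from where it was at the start of the episode above 0.03 m).
It fails at once if the separator is dropped or slammed onto the stack (faster than 0.4 m/s within 60 mm above its seat) (horizontal distance between separator and stage below 0.02 m and z of separator in the frame of stage below 0.102 m and linear speed of separator above 0.4 m/s).
It fails at once if the blue tin is dropped or slammed onto the stack (faster than 0.4 m/s within 60 mm above its seat) (horizontal distance between blue_tin and stage below 0.02 m and z of blue_tin in the frame of stage below 0.107 m and linear speed of blue_tin above 0.4 m/s).
It also fails if it takes over 61 s, if anything falls off the work surface, if the arm or the gripper's body presses on something with over 40 N, if the wrist force passes 120 N, or if a joint passes its speed limit or range.

## Working session

There is one attempt and no reset: what is moved stays moved. The work goes in short steps, Python scripts to look and compute and a shell command to move; the robot and the scene stay as the last step left them, time stands still between calls to the robot, and variables do not carry over. Pictures are saved under pics/ and viewed, at most 10 in all, crops included, and the job is handed in when it is done.

```bash
ls; mkdir -p pics
cat > h.py <<'E'
import numpy as np, cv2
from plant import sensors, viewer, workorder, ctrl
from scipy.spatial.transform import Rotation as R
def snap(n,f):
    P=viewer.camera_params(n); im=viewer.snapshot(n); cv2.imwrite(f'pics/{f}.png',im[:,:,::-1])
    np.savez(f'pics/{f}.npz',E=P['extrinsics'],k=[P['fx'],P['fy'],P['cx'],P['cy']]); return im,P
def ray(f,u,v,z):
    d=np.load(f'pics/{f}.npz'); fx,fy,cx,cy=d['k']; E=d['E']
    r=np.array([(u-cx)/fx,-(v-cy)/fy,-1.]); r=E[:3,:3].T@r; c=-E[:3,:3].T@E[:3,3]
    return c+r*(z-c[2])/r[2]
def crop(f,x0,y0,x1,y1,s):
    im=cv2.imread(f'pics/{f}.png')[y0:y1,x0:x1]; cv2.imwrite(f'pics/{f}_c{x0}_{y0}.png',cv2.resize(im,None,fx=s,fy=s,interpolation=cv2.INTER_CUBIC))
E
python3 - <<'E'
from h import *
im,P=snap('top','t0'); print(P)
im2,P2=snap('wrist','w0'); print(P2)
o=sensors.get_obs(); print(o)
a=np.hstack([im,im2])
cv2.imwrite('pics/tt.png',cv2.resize(im,None,fx=1.5,fy=1.5,interpolation=cv2.INTER_CUBIC)[:,:,::-1])
E
```

```text
pics
{'fx': 489.45410739456906, 'fy': 489.45410739456906, 'cx': 257.80188687258055, 'cy': 189.0347656428379, 'extrinsics': array([[ 0.01012658, -0.99994738, -0.00163756,  0.02923211],
       [ 0.99230708,  0.00984711,  0.12340865, -0.55975832],
       [-0.12338603, -0.00287467,  0.99235459, -1.28264996],
       [ 0.        ,  0.        ,  0.        ,  1.        ]])}
{'fx': 310.44035123511867, 'fy': 310.44035123511867, 'cx': 257.1459031831029, 'cy': 192.77773478070935, 'extrinsics': array([[-0.26516561, -0.96419985,  0.00241874,  0.67275786],
       [ 0.91721182, -0.25301537, -0.30774292,  0.03954157],
       [ 0.29733766, -0.07938434,  0.95146647, -0.39400422],
       [ 0.        ,  0.        ,  0.        ,  1.        ]])}
{'clock': 0.1, 'joint_pos': array([ 9.11638191e+01,  2.05851754e+01,  6.38614113e-01, -1.76595877e-02,
       -7.01356534e+01, -1.65064864e+01]), 'qvel': array([-0.03589778, -0.13748345,  0.14393921,  0.09300082,  0.06054915,
       -0.06144561]), 'tau': array([-1.44786747e-03, -5.84162128e+01,  2.93752402e+01,  7.01555774e+00,
        1.01444384e-02, -4.80595770e-05]), 'tool_pos': array([0.1785147 , 0.65050882, 0.22573784]), 'orientation': array([ 1.79916456e+02, -7.44332561e-03, -1.53486745e+01]), 'force': array([ 0.77118432, -0.24392078,  0.26820226]), 'moment': array([-0.00080574,  0.05732807, -0.03037774]), 'gripper_force': 0.0, 'opening': 0.08737894189838083}
```

View pics/tt.png

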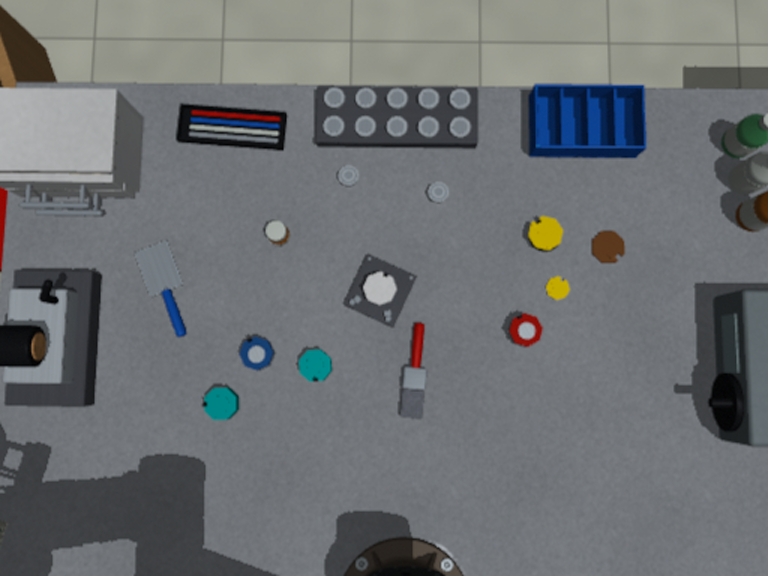

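The top view shows these positions, in px of the 1.5x picture:

| Object | Pixel |
|---|---|
| Stage | (380,289) |
| Large yellow separator | (545,233) |
| Small yellow decoy | (558,288) |
| Blue tin | (256,352) |
| Turquoise look-alikes | (315,365) and (220,402) |
| Red tin | (525,330) |

I'll enlarge the three that matter.

Run:
```python
from h import *
im=cv2.imread('pics/t0.png')
c=[(253,192),(364,155),(171,235)]
cv2.imwrite('pics/m0.png',np.hstack([cv2.resize(im[y-24:y+24,x-16:x+16] if 0 else im[y-26:y+26,x-26:x+26],(265,265),interpolation=cv2.INTER_CUBIC) for x,y in c]))
for n,u,v,z in [('stage',380/1.5,289/1.5,.042),('sep',545/1.5,233/1.5,.025),('blue',256/1.5,352/1.5,.03),('red',525/1.5,330/1.5,.03)]: print(n,ray('t0',u,v,z).round(4))
```

```text
stage [0.5486 0.0467 0.042 ]
sep [ 0.6563 -0.2527  0.025 ]
blue [0.4349 0.2663 0.03  ]
red [ 0.4789 -0.213   0.03  ]
```

View pics/m0.png

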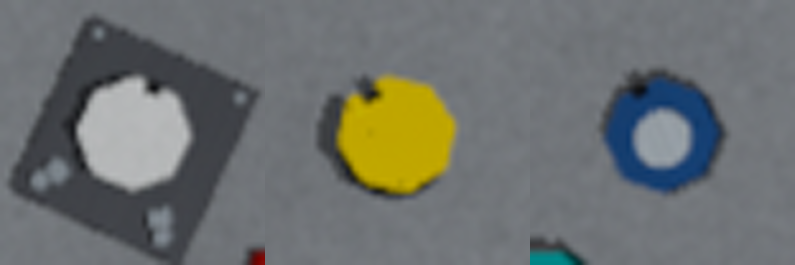

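Stage yaw is about -22°, separator yaw about 33° and blue yaw about 29°. Next I need the wrist camera's offset in the tool frame.

Run:
```python
from h import *
d=np.load('pics/w0.npz');E=d['E'];c=-E[:3,:3].T@E[:3,3]
o=sensors.get_obs();T=R.from_euler('xyz',o['orientation'],degrees=True).as_matrix();p=o['tool_pos']
print('cam in tool',T.T@(c-p),'axis',T.T@(-E[2,:3]),'right',T.T@E[0,:3])
def go(x,y,z,yaw):
    A=R.from_euler('xyz',[180,0,yaw],degrees=True)
    return (T.T@(np.array([x,y,z])-p)).round(4), R.from_matrix(T.T@A.as_matrix()).as_rotvec(degrees=True).round(2)
print('blue',go(.435,.266,.2,29)); print('stage',go(.5486,.0467,.2,-22)); print('sep',go(.656,-.2527,.2,33))
```

```text
cam in tool [ 0.08401881  0.00114048 -0.15967297] axis [-3.07868519e-01  7.62786721e-04  9.51428606e-01] right [-4.91263345e-04  9.99999418e-01 -9.60692993e-04]
blue (array([0.3491, 0.3029, 0.0262]), array([ 8.000e-02,  3.000e-02, -4.435e+01]))
stage (array([0.5167, 0.4843, 0.0265]), array([ 0.08, -0.01,  6.65]))
sep (array([0.6995, 0.7446, 0.0269]), array([ 8.000e-02,  3.000e-02, -4.835e+01]))
```

```bash
python3 -m pendant '[[1,[0.349,0.303,0.026],[0,0,-44.3]],[1,[0.349,0.303,0.026],[0,0,-44.3]],[1,[0.349,0.303,0.026],[0,0,-44.3]],[1,[0.349,0.303,0.026],[0,0,-44.3]],[1,[0.349,0.303,0.026],[0,0,-44.3]],[1,[0.349,0.303,0.026],[0,0,-44.3]],[1,[0.349,0.303,0.026],[0,0,-44.3]],[1,[0.349,0.303,0.026],[0,0,-44.3]],[1,[0.349,0.303,0.026],[0,0,-44.3]],[1,[0.349,0.303,0.026],[0,0,-44.3]]]'
cat >> h.py <<'E'
def go(x,y,z,yaw):
    o=sensors.get_obs();T=R.from_euler('xyz',o['orientation'],degrees=True).as_matrix();p=o['tool_pos']
    A=R.from_euler('xyz',[180,0,yaw],degrees=True).as_matrix()
    print('clk',o['clock'].__round__(2),'tcp',p.round(4),o['orientation'].round(2),'F',o['force'].round(1),'->',(T.T@(np.array([x,y,z])-p)).round(4), R.from_matrix(T.T@A).as_rotvec(degrees=True).round(2))
E
python3 -c "
from h import *
go(.435,.266,.10,29)"
```

```text
clock: 0.93
tool_pos: [0.4098, 0.3029, 0.2031]
orientation: [-180.0, -0.0, 29.0]
force: [0.8, 1.0, -1.0]
opening: 0.0876
gripper_force: 0.0
clk 0.93 tcp [0.4098 0.3029 0.2031] [-179.99   -0.     28.98] F [ 0.8  1.  -1. ] -> [0.0041 0.0445 0.1031] [-0.01 -0.   -0.02]
```

```bash
python3 -m pendant '[[1,[0.002,0.022,0.05],[0,0,0]],[1,[0.004,0.044,0.1],[0,0,0]],[1,[0.004,0.044,0.1],[0,0,0]],[1,[0.004,0.044,0.1],[0,0,0]],[1,[0.004,0.044,0.1],[0,0,0]],[1,[0.004,0.044,0.1],[0,0,0]]]'
python3 - <<'E'
from h import *
go(.5486,.0467,.112,-22)
snap('wrist','wb'); im=cv2.imread('pics/wb.png'); cv2.imwrite('pics/wb2.png',cv2.resize(im[60:360,100:420],None,fx=2,fy=2,interpolation=cv2.INTER_CUBIC))
E
```

```text
clock: 1.43
tool_pos: [0.4347, 0.2692, 0.1043]
orientation: [-180.0, -0.1, 29.0]
force: [-0.2, 0.2, -0.0]
opening: 0.0875
gripper_force: 0.0
clk 1.43 tcp [0.4347 0.2692 0.1043] [-1.800e+02 -8.000e-02  2.898e+01] F [-0.2  0.2 -0. ] -> [-0.0082  0.2498 -0.0077] [-4.000e-02 -7.000e-02  5.098e+01]
```

View pics/wb2.png

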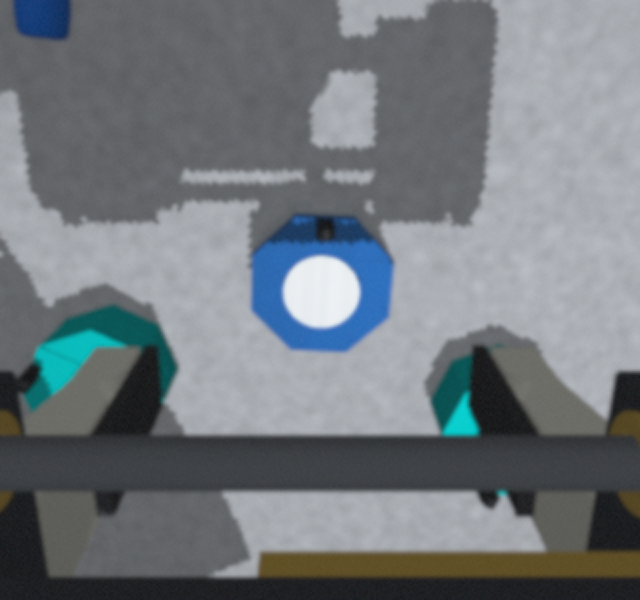

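The blue tin is nearly aligned with the tool: lid centre at crop (322,284), key at (325,228) toward tool +x. I'll fit an octagon for precision, using code I can reuse on the separator and stage.

```bash
cat >> h.py <<'E'
from scipy.optimize import least_squares
def octfit(f,z,guess,yaw,mask,af):
    """mask fn(hsv)->bool; blob nearest guess; returns cx,cy,yaw,half-width"""
    d=np.load(f'pics/{f}.npz'); fx,fy,cx,cy=d['k'];E=d['E']
    q=E[:3,:3]@np.array([*guess,z])+E[:3,3]; g=(cx+fx*q[0]/-q[2],cy-fy*q[1]/-q[2])
    big=cv2.resize(cv2.imread(f'pics/{f}.png'),None,fx=4,fy=4,interpolation=cv2.INTER_CUBIC)
    m=mask(cv2.cvtColor(big,cv2.COLOR_BGR2HSV)).astype(np.uint8)
    cs,_=cv2.findContours(m,cv2.RETR_EXTERNAL,cv2.CHAIN_APPROX_NONE)
    cs=[c for c in cs if cv2.contourArea(c)>3000]
    c=min(cs,key=lambda c:abs(cv2.pointPolygonTest(c,(g[0]*4,g[1]*4),True)) if cv2.pointPolygonTest(c,(g[0]*4,g[1]*4),False)<0 else 0)
    c=cv2.convexHull(c)[:,0] if False else c[:,0]
    P=np.array([ray(f,(u+.5)/4-.5,(v+.5)/4-.5,z)[:2] for u,v in c[::3]])
    def res(p):
        a=np.radians(p[2])+np.arange(8)*np.pi/4
        return ((P-p[:2])@np.array([np.cos(a),np.sin(a)])).max(1)-p[3]
    s=least_squares(res,[*P.mean(0),yaw,af/2],x_scale=[.01,.01,5,.01],loss='soft_l1',f_scale=.0005)
    print(f,'centre',s.x[:2].round(4),'yaw',s.x[2].round(2),'half',s.x[3].round(4),'rms',np.median(abs(s.fun)).round(5),len(P)); return s.x
blue=lambda h:(abs(h[...,0].astype(int)-107)<9)&(h[...,1]>110)
yel=lambda h:(abs(h[...,0].astype(int)-26)<8)&(h[...,1]>140)&(h[...,2]>60)
white=lambda h:(h[...,1]<50)&(h[...,2]>170)
E
python3 - <<'E'
from h import *
x=octfit('wb',.03,(.435,.266),29,blue,.056); print(ray('wb',100+325/2,60+228/2,.037))
E
```

```text
wb centre [0.436  0.2658] yaw 26.11 half 0.028 rms 0.00027 269
[0.45865984 0.27676692 0.037     ]
```

```bash
python3 -m pendant '[[1,[-0.008,0.25,-0.012],[0,0,51]],[1,[-0.008,0.25,-0.012],[0,0,51]],[1,[-0.008,0.25,-0.012],[0,0,51]],[1,[-0.008,0.25,-0.012],[0,0,51]],[1,[-0.008,0.25,-0.012],[0,0,51]],[1,[-0.008,0.25,-0.012],[0,0,51]],[1,[-0.008,0.25,-0.012],[0,0,51]],[1,[-0.008,0.25,-0.012],[0,0,51]],[1,[-0.008,0.25,-0.012],[0,0,51]],[1,[-0.008,0.25,-0.012],[0,0,51]]]'
python3 - <<'E'
from h import *
snap('wrist','ws'); go(.6563,-.2527,.112,33)
x=octfit('ws',.042,(.5486,.0467),-22,white,.056)
im=cv2.imread('pics/ws.png'); cv2.imwrite('pics/ws2.png',cv2.resize(im[60:360,100:420],None,fx=2,fy=2,interpolation=cv2.INTER_CUBIC))
E
```

```text
clock: 2.32
tool_pos: [0.5483, 0.0471, 0.1161]
orientation: [-179.9, -0.1, -21.7]
force: [-0.5, -0.5, 0.2]
opening: 0.0877
gripper_force: 0.0
clk 2.37 tcp [0.5481 0.0472 0.1159] [-1.7995e+02 -5.0000e-02 -2.1730e+01] F [-0.1 -0.3 -0.4] -> [0.2115 0.2385 0.0038] [-3.000e-02 -7.000e-02 -5.473e+01]
ws centre [0.5678 0.0566] yaw -2.31 half 0.0137 rms 0.00147 157
```

View pics/ws2.png

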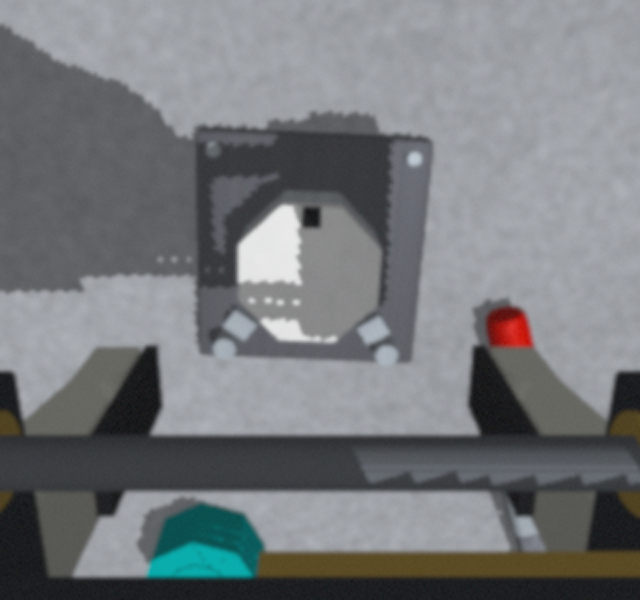

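The stage is well in view: white lid (half in shadow) centred near crop (310,272), key at (311,216), knobs at the bottom. The threshold has to be lower.

Run:
```python
from h import *
im=cv2.imread('pics/ws.png'); h=cv2.cvtColor(im,cv2.COLOR_BGR2HSV)
V=lambda x,y:h[60+y//2,100+x//2].tolist()
print('shadow',V(340,280),V(340,220),'wall',V(320,195),V(270,215),'plate',V(220,320),V(400,250),V(390,290),'knob',V(240,325))
for t in (110,120,130,140):
    octfit('ws',.042,(.5486,.0467),-22,lambda h:(h[...,2]>t)&(h[...,1]<60),.056)
print(ray('ws',100+311/2,60+216/2,.056),[ray('ws',100+a/2,60+b/2,.012).round(4)[:2] for a,b in ((196,126),(433,140),(411,361),(201,353))])
```

```text
shadow [90, 2, 135] [120, 2, 137] wall [105, 16, 96] [90, 1, 192] plate [110, 23, 102] [111, 23, 112] [109, 19, 105] knob [104, 24, 183]
ws centre [0.5526 0.0476] yaw -23.08 half 0.0289 rms 0.00064 360
ws centre [0.5527 0.0477] yaw -23.47 half 0.0286 rms 0.00067 359
ws centre [0.5529 0.0475] yaw -24.6 half 0.0279 rms 0.00065 300
ws centre [0.5671 0.0565] yaw -0.14 half 0.0144 rms 0.0015 167
[0.57799849 0.03522436 0.056     ] [array([0.6218, 0.0695]), array([ 0.5798, -0.0203]), array([0.4862, 0.0216]), array([0.5266, 0.1116])]
```

Run:
```python
from h import *
def mk(t):
    def f(h):
        m=(h[...,2]>t)&(h[...,1]<60); m=m.astype(np.uint8)
        for a,b in ((232,330),(382,336)): cv2.circle(m,(int((100+a/2)*4),int((60+b/2)*4)),54,0,-1)
        cv2.rectangle(m,(0,0),(2100,int((60+203/2)*4)),0,-1)
        return m
    return f
for t in (116,122,128): x=octfit('ws',.042,(.5486,.0467),-24,mk(t),.056)
# overlay the model for a visual check
d=np.load('pics/ws.npz');fx,fy,cx,cy=d['k'];E=d['E'];im=cv2.imread('pics/ws.png');s=6;x0,y0=205,140
big=cv2.resize(im[y0:y0+100,x0:x0+100],None,fx=s,fy=s,interpolation=cv2.INTER_CUBIC)
def pr(P):
    q=E[:3,:3]@P+E[:3,3]; return ((cx-fx*q[0]/q[2]-x0+.5)*s,(cy+fy*q[1]/q[2]-y0+.5)*s)
def poly(L,z,c,yaw,col):
    a=np.radians(yaw);M=np.array([[np.cos(a),-np.sin(a)],[np.sin(a),np.cos(a)]])
    cv2.polylines(big,[np.int32([pr(np.array([*(M@np.array(p)+c),z])) for p in L])],True,col,1)
c=np.array([.5533,.0465]);yaw=-24.2
poly([(.028/np.cos(np.pi/8)*np.cos(t),.028/np.cos(np.pi/8)*np.sin(t)) for t in np.radians(22.5+45*np.arange(8))],.042,c,yaw,(0,0,255))
k=[(.023,-.0035),(.028,-.0035),(.028,.0035),(.023,.0035)]
poly(k,.042,c,yaw,(0,255,0));poly(k,.056,c,yaw,(255,255,0))
cv2.imwrite('pics/ov.png',big)
```

```text
ws centre [0.5528 0.0472] yaw -24.46 half 0.0285 rms 0.00058 306
ws centre [0.5528 0.0473] yaw -24.36 half 0.0283 rms 0.00057 303
ws centre [0.5528 0.0474] yaw -24.6 half 0.028 rms 0.00065 301
```

View pics/ov.png

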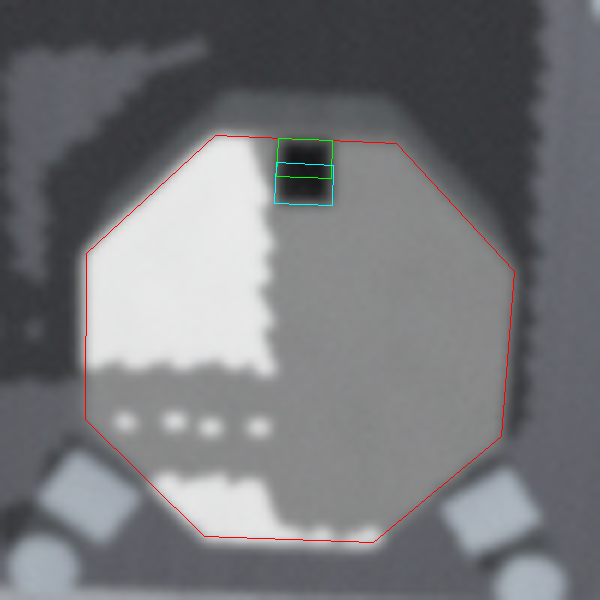

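The overlay fits to within 0.5 mm. After a small correction the stage is at (0.5530, 0.0470), yaw -24.3°, key confirmed at +x. On to the separator.

```bash
python3 -m pendant '[[1,[0.205,0.238,0.016],[0,0,-54.7]],[1,[0.205,0.238,0.016],[0,0,-54.7]],[1,[0.205,0.238,0.016],[0,0,-54.7]],[1,[0.205,0.238,0.016],[0,0,-54.7]],[1,[0.205,0.238,0.016],[0,0,-54.7]],[1,[0.205,0.238,0.016],[0,0,-54.7]],[1,[0.205,0.238,0.016],[0,0,-54.7]],[1,[0.205,0.238,0.016],[0,0,-54.7]],[1,[0.205,0.238,0.016],[0,0,-54.7]],[1,[0.205,0.238,0.016],[0,0,-54.7]]]'
cat >> h.py <<'E'
def overlay(f,out,c,yaw,af,z,key,kz,s=6):
    d=np.load(f'pics/{f}.npz');fx,fy,cx,cy=d['k'];E=d['E'];im=cv2.imread(f'pics/{f}.png')
    def pr(P):
        q=E[:3,:3]@P+E[:3,3]; return np.array([cx-fx*q[0]/q[2],cy+fy*q[1]/q[2]])
    x0,y0=np.int32(pr(np.array([*c,z])))-50
    big=cv2.resize(im[y0:y0+100,x0:x0+100],None,fx=s,fy=s,interpolation=cv2.INTER_CUBIC)
    M=R.from_euler('z',yaw,degrees=True).as_matrix()[:2,:2]
    def poly(L,z,col): cv2.polylines(big,[np.int32([(pr(np.array([*(M@np.array(p)+c),z]))-(x0,y0)+.5)*s for p in L])],True,col,1)
    r=af/2/np.cos(np.pi/8); poly([(r*np.cos(t),r*np.sin(t)) for t in np.radians(22.5+45*np.arange(8))],z,(0,0,255)); poly(key,kz,(0,255,0))
    cv2.imwrite(f'pics/{out}.png',big)
E
python3 - <<'E'
from h import *
snap('wrist','wp')
x=octfit('wp',.025,(.6563,-.2527),33,yel,.06)
overlay('wp','ovp',x[:2],x[2],.06,.025,[(.0215,-.005),(.03,-.005),(.03,.005),(.0215,.005)],.025)
go(x[0],x[1],.010,x[2])
E
```

```text
clock: 3.2
tool_pos: [0.6492, -0.2526, 0.0983]
orientation: [-180.0, 0.0, 32.8]
force: [0.0, -0.0, -0.2]
opening: 0.0879
gripper_force: 0.0
wp centre [ 0.6598 -0.2542] yaw 32.29 half 0.0299 rms 0.00023 315
clk 3.25 tcp [ 0.6489 -0.2513  0.0986] [-1.7996e+02  4.0000e-02  3.2710e+01] F [-0.5  0.7 -0.3] -> [0.0076 0.0084 0.0886] [-0.04  0.04  0.42]
```

View pics/ovp.png

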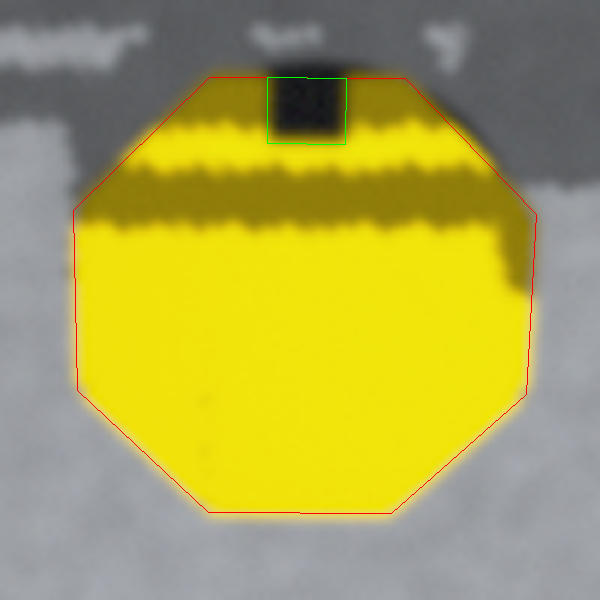

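```bash
python3 -m pendant '[[1,[0.0076,0.0084,0.03],[0,0,0.4]],[1,[0.0076,0.0084,0.055],[0,0,0.4]],[1,[0.0076,0.0084,0.075],[0,0,0.4]],[1,[0.0076,0.0084,0.09],[0,0,0.4]],[1,[0.0076,0.0084,0.0915],[0,0,0.4]],[1,[0.0076,0.0084,0.0915],[0,0,0.4]],[1,[0.0076,0.0084,0.0915],[0,0,0.4]]]'
python3 - <<'E'
from h import *
go(.6598,-.2542,.0075,32.3)
E
```

```text
clock: 3.83
tool_pos: [0.6608, -0.2536, 0.0091]
orientation: [179.9, -0.1, 32.4]
force: [0.5, 0.3, 0.7]
opening: 0.0878
gripper_force: 0.0
clk 3.83 tcp [ 0.6608 -0.2536  0.0091] [ 1.7993e+02 -6.0000e-02  3.2370e+01] F [0.5 0.3 0.7] -> [-0.0012 -0.      0.0016] [ 0.07 -0.06  0.07]
```

```bash
python3 -m pendant '[[1,[-0.0008,0,0.001],[0,0,0]],[1,[-0.0008,0,0.001],[0,0,0]],[-1,[-0.0008,0,0.001],[0,0,0]],[-1,[-0.0008,0,0.001],[0,0,0]],[-1,[-0.0008,0,0.001],[0,0,0]],[-1,[-0.0008,0,0.001],[0,0,0]],[-1,[-0.0008,0,0.001],[0,0,0]],[-1,[-0.0008,0,0.001],[0,0,0]],[-1,[-0.0008,0,0.001],[0,0,0]],[-1,[-0.0008,0,0.001],[0,0,0]]]'
python3 - <<'E'
from h import *
go(.6598,-.2542,.0075,32.3);go(.6598,-.2542,.0075,32.3)
E
```

```text
clock: 4.67
tool_pos: [0.6591, -0.2554, 0.0067]
orientation: [180.0, 0.0, 32.3]
force: [-0.1, -0.0, 1.2]
opening: 0.0592
gripper_force: 30.0
clk 4.67 tcp [ 0.6591 -0.2554  0.0067] [1.800e+02 1.000e-02 3.226e+01] F [-0.1 -0.   1.2] -> [ 0.0012 -0.0006 -0.0008] [ 0.    0.01 -0.04]
clk 4.67 tcp [ 0.6591 -0.2554  0.0067] [1.800e+02 1.000e-02 3.226e+01] F [-0.1 -0.   1.2] -> [ 0.0012 -0.0006 -0.0008] [ 0.    0.01 -0.04]
```

```bash
python3 -m pendant '[[-1,[0,0,-0.02],[0,0,0]],[-1,[0,0,-0.06],[0,0,0]],[-1,[0,0,-0.095],[0,0,0]],[-1,[0,0,-0.095],[0,0,0]],[-1,[0,0,-0.095],[0,0,0]]]'
python3 - <<'E'
from h import *
snap('wrist','wh'); o=sensors.get_obs(); p=o['tool_pos']; 
x=octfit('wh',p[2]+.0183,p[:2],32.3,yel,.06)
T=R.from_euler('xyz',o['orientation'],degrees=True).as_matrix();print('sep in tool',(T.T@np.array([*(x[:2]-p[:2]),0])).round(4),o['opening'])
go(.553,.047,.10,-24.3)
E
```

```text
clock: 5.08
tool_pos: [0.6608, -0.2555, 0.1047]
orientation: [179.8, -0.2, 32.3]
force: [0.1, -0.3, -1.1]
opening: 0.0592
gripper_force: 30.0
wh centre [ 0.665  -0.2538] yaw 32.46 half 0.0272 rms 0.00384 466
sep in tool [0.0054 0.0018 0.    ] 0.059201550508917365
clk 5.13 tcp [ 0.6594 -0.2551  0.1025] [ 1.7995e+02 -9.0000e-02  3.2240e+01] F [-0.7 -0.2 -1.1] -> [ 0.0712 -0.3123  0.0024] [-0.   -0.11 56.54]
```

```bash
python3 -m pendant '[[-1,[0.07,-0.312,0.004],[0,0,56.5]],[-1,[0.07,-0.312,0.004],[0,0,56.5]],[-1,[0.07,-0.312,0.004],[0,0,56.5]],[-1,[0.07,-0.312,0.004],[0,0,56.5]],[-1,[0.07,-0.312,0.004],[0,0,56.5]],[-1,[0.07,-0.312,0.004],[0,0,56.5]],[-1,[0.07,-0.312,0.004],[0,0,56.5]],[-1,[0.07,-0.312,0.004],[0,0,56.5]],[-1,[0.07,-0.312,0.004],[0,0,56.5]],[-1,[0.07,-0.312,0.004],[0,0,56.5]]]'
python3 - <<'E'
from h import *
go(.552,.0474,.06,-24.3)
E
```

```text
clock: 5.97
tool_pos: [0.5502, 0.0479, 0.0965]
orientation: [179.9, 0.1, -24.2]
force: [0.5, -0.8, -0.8]
opening: 0.0595
gripper_force: 30.0
clk 5.97 tcp [0.5502 0.0479 0.0965] [ 1.7992e+02  1.0000e-01 -2.4180e+01] F [ 0.5 -0.8 -0.8] -> [ 0.0019 -0.0004  0.0365] [0.08 0.1  0.12]
```

```bash
python3 -m pendant '[[-1,[0.0018,-0.0004,0.02],[0,0,0]],[-1,[0.0018,-0.0004,0.035],[0,0,0]],[-1,[0.0018,-0.0004,0.044],[0,0,0]],[-1,[0.0018,-0.0004,0.044],[0,0,0]],[-1,[0.0018,-0.0004,0.044],[0,0,0]],[-1,[0.0018,-0.0004,0.044],[0,0,0]]]'
python3 - <<'E'
from h import *
snap('wrist','wk'); im=cv2.imread('pics/wk.png'); cv2.imwrite('pics/wk2.png',cv2.resize(im[130:280,160:360],None,fx=4,fy=4,interpolation=cv2.INTER_CUBIC))
go(.552,.0474,.06,-24.3)
E
```

```text
clock: 6.47
tool_pos: [0.554, 0.0451, 0.054]
orientation: [180.0, -0.0, -24.2]
force: [-0.3, -0.7, 0.4]
opening: 0.0594
gripper_force: 30.0
clk 6.52 tcp [0.5542 0.0453 0.0543] [-1.7997e+02 -4.0000e-02 -2.4250e+01] F [ 1.3  0.  -0.3] -> [-0.0028 -0.001  -0.0057] [-0.03 -0.04  0.05]
```

View pics/wk2.png

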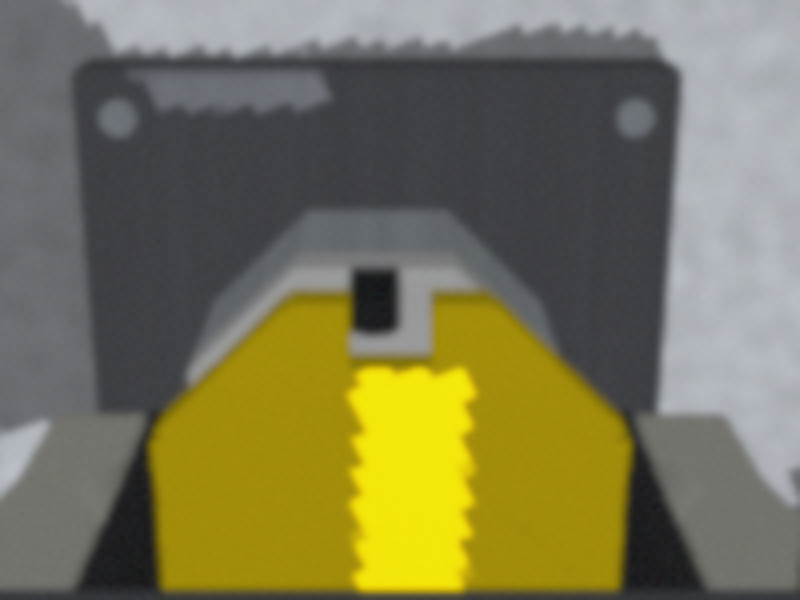

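The picture shows the notch at crop cols 351–432, rows 292–357, and the key at cols 353–397, rows 268–332. Yaw looks aligned, and the key sits about 2 mm toward tool -y of the notch centre. I'll compute the offsets.

Run:
```python
from h import *
C=np.array([.08402,.00114,-.15967]);ax=np.array([-.30787,.00076,.95143]);rt=np.array([-.0005,1,-.001]);up=-np.cross(ax,rt)*1.0
d=np.load('pics/w0.npz');fx,fy,cx,cy=d['k'];E=d['E']
print(up)
up=np.array([.9514,.0004,.3079]) if up[0]<0 else up
tz=.054
def P(u,v,z): # world height z -> tool x,y (mm)
    u=160+(u+.5)/4-.5; v=130+(v+.5)/4-.5
    r=ax+(u-cx)/fx*rt-(v-cy)/fy*up; s=((tz-z)-C[2])/r[2]; return ((C+s*r)*1000)[:2].round(1)
zu=tz+.0133
print('outer edge under',P(391,291,zu),'top',P(391,301,zu+.005),'notch floor under',P(391,356,zu),'top',P(391,362,zu+.005))
print('key inner top (23)',P(375,332,.056),P(375,332,.0545),'key outer foot (28)',P(375,268,.042))
print('left/right vertices top', P(150,443,zu+.005),P(630,440,zu+.005), P(295,298,zu+.005),P(488,298,zu+.005))
print('plate corners front (52)',P(78,62,.012),P(678,62,.012))
```

```text
[9.5143076e-01 7.8358500e-04 3.0786962e-01]
outer edge under [31.6  1.4] top [32.1  1.4] notch floor under [22.8  1.4] top [24.1  1.4]
key inner top (23) [21.6 -0.8] [21.  -0.8] key outer foot (28) [26.1 -0.9]
left/right vertices top [ 13.1 -29. ] [13.5 31.4] [ 32.5 -10.3] [32.5 13.1]
plate corners front (52) [ 51.4 -49.4] [51.3 48.1]
```

```bash
python3 -m pendant '[[-1,[-0.0031,-0.0021,0],[0,0,0]],[-1,[-0.0031,-0.0021,0.003],[0,0,0]],[-1,[-0.0031,-0.0021,0.005],[0,0,0]],[-1,[-0.0031,-0.0021,0.005],[0,0,0]],[-1,[-0.0031,-0.0021,0.005],[0,0,0]]]'
python3 - <<'E'
from h import *
im,P=snap('wrist','wk3'); g=im[150:235,230:285].astype(int)
h=cv2.cvtColor(np.ascontiguousarray(g.astype(np.uint8)),cv2.COLOR_RGB2HSV)
ch=np.where((h[...,1]>140)&(abs(h[...,0].astype(int)-26)<8),'y',np.where(h[...,2]<55,'#',np.where(h[...,2]<100,'-','.')))
for r in range(30,80): print(150+r,''.join(ch[r]))
go(.552,.0485,.0287,-24.3)
E
```

```text
clock: 6.93
tool_pos: [0.5515, 0.0488, 0.0486]
orientation: [180.0, 0.0, -24.2]
force: [-0.4, -0.4, -0.8]
opening: 0.059
gripper_force: 30.0
180 ----------...................................----------
181 ---------.....................................---------
182 --------.......................................--------
183 -------.........................................-------
184 ------...........................................------
185 -----..............................................----
186 ----................................................---
187 ---.................................................---
188 --....................................................-
189 -......................................................
190 .......................................................
191 .......................................................
192 .......................................................
193 .......................----------......................
194 ......................------------.....................
195 ......................-##########-.....................
[... 1464 characters left out ...]
yyyyyyyyyyyyyyyyyyyyyyyyyyyyyyyyyyyy
221 yyyyyyyyyyyyyyyyyyyyyyyyyyyyyyyyyyyyyyyyyyyyyyyyyyyyyyy
222 yyyyyyyyyyyyyyyyyyyyyyyyyyyyyyyyyyyyyyyyyyyyyyyyyyyyyyy
223 yyyyyyyyyyyyyyyyyyyyyyyyyyyyyyyyyyyyyyyyyyyyyyyyyyyyyyy
224 yyyyyyyyyyyyyyyyyyyyyyyyyyyyyyyyyyyyyyyyyyyyyyyyyyyyyyy
225 yyyyyyyyyyyyyyyyyyyyyyyyyyyyyyyyyyyyyyyyyyyyyyyyyyyyyyy
226 yyyyyyyyyyyyyyyyyyyyyyyyyyyyyyyyyyyyyyyyyyyyyyyyyyyyyyy
227 yyyyyyyyyyyyyyyyyyyyyyyyyyyyyyyyyyyyyyyyyyyyyyyyyyyyyyy
228 yyyyyyyyyyyyyyyyyyyyyyyyyyyyyyyyyyyyyyyyyyyyyyyyyyyyyyy
229 yyyyyyyyyyyyyyyyyyyyyyyyyyyyyyyyyyyyyyyyyyyyyyyyyyyyyyy
clk 6.98 tcp [0.5517 0.0488 0.0487] [180.    -0.   -24.23] F [-0.2  0.3 -1.1] -> [0.0004 0.0001 0.02  ] [ 0.   -0.    0.07]
```

Run:
```python
import numpy as np
C=np.array([.08402,.00114,-.15967]);ax=np.array([-.30787,.00076,.95143]);up=np.array([.9514,0,.3079]);tz=.0487;fy=310.44;cy=192.78
def X(v,z):
    r=ax-(v-cy)/fy*up; return round(((C+r*((tz-z)-C[2])/r[2])*1000)[0],1)
zu=tz+.0133
print('sep c:',X(203.2,zu)-30,X(218.7,zu)-21.5,'stage c:',X(209.3,.055)-23,X(193.7,.042)-28)
```

```text
sep c: 1.1999999999999993 1.3000000000000007 stage c: 2.1999999999999993 1.6000000000000014
```

```bash
python3 -m pendant '[[-1,[0.0006,0,0.002],[0,0,0]],[-1,[0.0006,0,0.006],[0,0,0]],[-1,[0.0006,0,0.010],[0,0,0]],[-1,[0.0006,0,0.014],[0,0,0]],[-1,[0.0006,0,0.017],[0,0,0]],[-1,[0.0006,0,0.019],[0,0,0]],[-1,[0.0006,0,0.019],[0,0,0]],[-1,[0.0006,0,0.019],[0,0,0]]]'
```

```text
clock: 7.65
tool_pos: [0.5521, 0.0485, 0.0295]
orientation: [180.0, 0.0, -24.2]
force: [-0.7, -0.1, -0.7]
opening: 0.0592
gripper_force: 30.0
```

```bash
python3 -m pendant '[[-1,[0,0,0.0005],[0,0,0]],[-1,[0,0,0.001],[0,0,0]],[-1,[0,0,0.001],[0,0,0]],[-1,[0,0,0.001],[0,0,0]]]'; python3 -c "
from h import *
o=sensors.get_obs();print(o['force'],o['moment'],o['tool_pos'])"
```

```text
clock: 7.98
tool_pos: [0.5522, 0.0485, 0.0288]
orientation: [-180.0, -0.0, -24.2]
force: [0.7, 0.0, 0.2]
opening: 0.0596
gripper_force: 30.0
[0.67550918 0.04262237 0.15225039] [ 0.01763625 -0.03353371  0.04615572] [0.55222256 0.04852869 0.02875358]
```

```bash
python3 -m pendant '[[-1,[0,0,0.0005],[0,0,0]],[-1,[0,0,0.0005],[0,0,0]],[-1,[0,0,0.001],[0,0,0]],[-1,[0,0,0.001],[0,0,0]]]'; python3 -m pendant '[[-1,[0,0,0.0004],[0,0,0]],[-1,[0,0,0.0004],[0,0,0]],[-1,[0,0,0.0004],[0,0,0]]]'
```

```text
clock: 8.32
tool_pos: [0.5523, 0.0485, 0.0286]
orientation: [-180.0, -0.0, -24.2]
force: [-4.6, -0.0, 9.7]
opening: 0.0594
gripper_force: 30.0
clock: 8.57
tool_pos: [0.5523, 0.0485, 0.0286]
orientation: [-180.0, -0.0, -24.2]
force: [-4.7, -0.3, 13.3]
opening: 0.0593
gripper_force: 30.0
```

```bash
python3 -m pendant '[[-1,[0,0,-0.001],[0,0,0]],[1,[0,0,-0.001],[0,0,0]],[1,[0,0,-0.001],[0,0,0]],[1,[0,0,-0.001],[0,0,0]],[1,[0,0,-0.001],[0,0,0]],[1,[0,0,-0.001],[0,0,0]],[1,[0,0,-0.02],[0,0,0]],[1,[0,0,-0.05],[0,0,0]],[1,[0,0,-0.09],[0,0,0]],[1,[0,0,-0.09],[0,0,0]]]'
python3 - <<'E'
from h import *
for i in range(1): snap('wrist','wq')
x=octfit('wq',.047,(.553,.047),-24.3,yel,.06)
overlay('wq','ovq',np.array([.553,.047]),-24.3,.06,.047,[(.0215,-.005),(.03,-.005),(.03,.005),(.0215,.005)],.047)
go(.436,.2658,.13,26.1)
E
```

```text
clock: 9.4
tool_pos: [0.5563, 0.0495, 0.1243]
orientation: [-179.6, -0.5, -24.2]
force: [1.7, 0.3, 0.7]
opening: 0.0877
gripper_force: 0.0
wq centre [0.5541 0.047 ] yaw -23.5 half 0.0301 rms 0.00041 311
clk 9.45 tcp [0.555  0.0494 0.1214] [-179.69   -0.33  -24.2 ] F [-0.1 -0.3 -0.3] -> [-0.1972 -0.1486 -0.009 ] [ -0.14  -0.44 -50.3 ]
```

View pics/ovq.png

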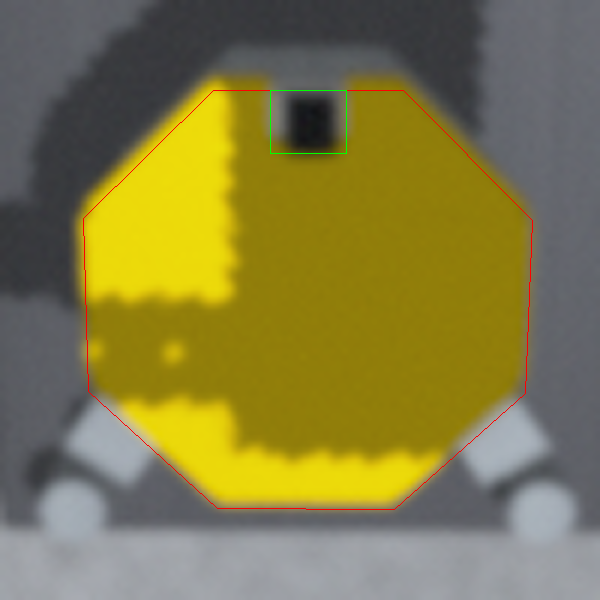

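The separator is seated flat with the key in its notch (key at overlay (308,125), notch around it). Now the blue tin.

```bash
python3 -m pendant '[[1,[-0.197,-0.149,-0.009],[0,0,-50.3]],[1,[-0.197,-0.149,-0.009],[0,0,-50.3]],[1,[-0.197,-0.149,-0.009],[0,0,-50.3]],[1,[-0.197,-0.149,-0.009],[0,0,-50.3]],[1,[-0.197,-0.149,-0.009],[0,0,-50.3]],[1,[-0.197,-0.149,-0.009],[0,0,-50.3]],[1,[-0.197,-0.149,-0.009],[0,0,-50.3]],[1,[-0.197,-0.149,-0.009],[0,0,-50.3]],[1,[-0.197,-0.149,-0.009],[0,0,-50.3]],[1,[-0.197,-0.149,-0.009],[0,0,-50.3]]]'
python3 - <<'E'
from h import *
go(.436,.2658,.105,26.1); snap('wrist','wb3'); x=octfit('wb3',.03,(.436,.2658),26,blue,.056); go(x[0],x[1],.006,26.1)
E
```

```text
clock: 10.28
tool_pos: [0.4338, 0.2644, 0.1257]
orientation: [180.0, 0.1, 25.8]
force: [0.0, -0.8, 0.4]
opening: 0.0876
gripper_force: 0.0
clk 10.28 tcp [0.4338 0.2644 0.1257] [1.7998e+02 6.0000e-02 2.5770e+01] F [ 0.  -0.8  0.4] -> [ 0.0026 -0.0003  0.0207] [ 0.02  0.06 -0.33]
wb3 centre [0.4357 0.2655] yaw 25.96 half 0.0278 rms 0.00025 281
clk 10.33 tcp [0.434  0.2642 0.1258] [1.7998e+02 5.0000e-02 2.5770e+01] F [ 0.7 -0.2  0.3] -> [ 0.0023 -0.0005  0.1198] [ 0.02  0.05 -0.33]
```

```bash
python3 -m pendant '[[1,[0.0023,-0.0005,0.03],[0,0,-0.3]],[1,[0.0023,-0.0005,0.06],[0,0,-0.3]],[1,[0.0023,-0.0005,0.085],[0,0,-0.3]],[1,[0.0023,-0.0005,0.105],[0,0,-0.3]],[1,[0.0023,-0.0005,0.117],[0,0,-0.3]],[1,[0.0023,-0.0005,0.12],[0,0,-0.3]],[1,[0.0023,-0.0005,0.12],[0,0,-0.3]],[1,[0.0023,-0.0005,0.12],[0,0,-0.3]]]'
python3 - <<'E'
from h import *
go(.4357,.2655,.006,26.0)
E
```

```text
clock: 11.0
tool_pos: [0.4362, 0.2664, 0.0067]
orientation: [-180.0, -0.0, 26.2]
force: [-0.6, 0.3, 1.0]
opening: 0.0878
gripper_force: 0.0
clk 11.0 tcp [0.4362 0.2664 0.0067] [-1.800e+02 -2.000e-02  2.624e+01] F [-0.6  0.3  1. ] -> [-0.0009  0.0006  0.0007] [-0.   -0.02  0.24]
```

Close the gripper, then lift.

```bash
python3 -m pendant '[[-1,[0,0,0],[0,0,0]],[-1,[0,0,0],[0,0,0]],[-1,[0,0,0],[0,0,0]],[-1,[0,0,0],[0,0,0]],[-1,[0,0,0],[0,0,0]],[-1,[0,0,0],[0,0,0]],[-1,[0,0,0],[0,0,0]],[-1,[0,0,0],[0,0,0]]]';  python3 -m pendant '[[-1,[0,0,-0.02],[0,0,0]],[-1,[0,0,-0.05],[0,0,0]],[-1,[0,0,-0.085],[0,0,0]],[-1,[0,0,-0.115],[0,0,0]],[-1,[0,0,-0.115],[0,0,0]],[-1,[0,0,-0.115],[0,0,0]],[-1,[0,0,-0.115],[0,0,0]]]'
python3 - <<'E'
from h import *
go(.553,.0475,.12,-24.2); o=sensors.get_obs()
snap('wrist','wl'); p=o['tool_pos']; x=octfit('wl',p[2]-.0065+.03,p[:2],26,blue,.056)
a=np.radians(o['orientation'][2]); d=x[:2]-p[:2]; print('blue in tool',d@[np.cos(a),np.sin(a)],-(d@[-np.sin(a),np.cos(a)]))
E
```

```text
clock: 11.67
tool_pos: [0.4357, 0.2669, 0.0066]
orientation: [-180.0, -0.0, 26.4]
force: [-2.1, 0.2, 5.7]
opening: 0.0556
gripper_force: 30.0
clock: 12.25
tool_pos: [0.4348, 0.2662, 0.1203]
orientation: [-180.0, 0.1, 26.3]
force: [-1.0, -0.7, -1.9]
opening: 0.0562
gripper_force: 30.0
clk 12.25 tcp [0.4348 0.2662 0.1203] [-1.800e+02  8.000e-02  2.633e+01] F [-1.  -0.7 -1.9] -> [0.0089 0.2484 0.0003] [3.000e-02 7.000e-02 5.053e+01]
wl centre [0.4398 0.2677] yaw 26.6 half 0.0242 rms 0.00369 441
blue in tool 0.005153655106868206 0.0008681796337588833
```

```bash
python3 -m pendant '[[-1,[0.008,0.248,0],[0,0,50.5]],[-1,[0.008,0.248,0],[0,0,50.5]],[-1,[0.008,0.248,0],[0,0,50.5]],[-1,[0.008,0.248,0],[0,0,50.5]],[-1,[0.008,0.248,0],[0,0,50.5]],[-1,[0.008,0.248,0],[0,0,50.5]],[-1,[0.008,0.248,0],[0,0,50.5]],[-1,[0.008,0.248,0],[0,0,50.5]],[-1,[0.008,0.248,0],[0,0,50.5]],[-1,[0.008,0.248,0],[0,0,50.5]]]'; python3 -c "
from h import *
go(.5522,.0485,.07,-24.2)"
```

```text
clock: 13.13
tool_pos: [0.552, 0.0484, 0.1201]
orientation: [179.9, 0.1, -23.9]
force: [-0.3, 0.8, -1.8]
opening: 0.0554
gripper_force: 30.0
clk 13.13 tcp [0.552  0.0484 0.1201] [ 1.7992e+02  9.0000e-02 -2.3890e+01] F [-0.3  0.8 -1.8] -> [ 0.0002 -0.0002  0.0501] [0.08 0.09 0.31]
```

```bash
python3 -m pendant '[[-1,[0,0,0.01],[0,0,0.3]],[-1,[0,0,0.022],[0,0,0.3]],[-1,[0,0,0.034],[0,0,0.3]],[-1,[0,0,0.044],[0,0,0.3]],[-1,[0,0,0.0495],[0,0,0.3]],[-1,[0,0,0.0495],[0,0,0.3]],[-1,[0,0,0.0495],[0,0,0.3]],[-1,[0,0,0.0495],[0,0,0.3]]]'
python3 - <<'E'
from h import *
snap('wrist','wm'); im=cv2.imread('pics/wm.png'); cv2.imwrite('pics/wm2.png',cv2.resize(im[120:270,160:360],None,fx=4,fy=4,interpolation=cv2.INTER_CUBIC))
go(.5522,.0485,.07,-24.2)
E
```

```text
clock: 13.8
tool_pos: [0.5533, 0.0484, 0.0722]
orientation: [-180.0, -0.0, -24.4]
force: [-0.3, -0.1, -2.1]
opening: 0.0558
gripper_force: 30.0
clk 13.85 tcp [0.5533 0.0483 0.0724] [-1.7996e+02 -5.0000e-02 -2.4410e+01] F [-1.   0.4 -2.6] -> [-0.0011  0.0003  0.0024] [-0.04 -0.05 -0.21]
```

View pics/wm2.png

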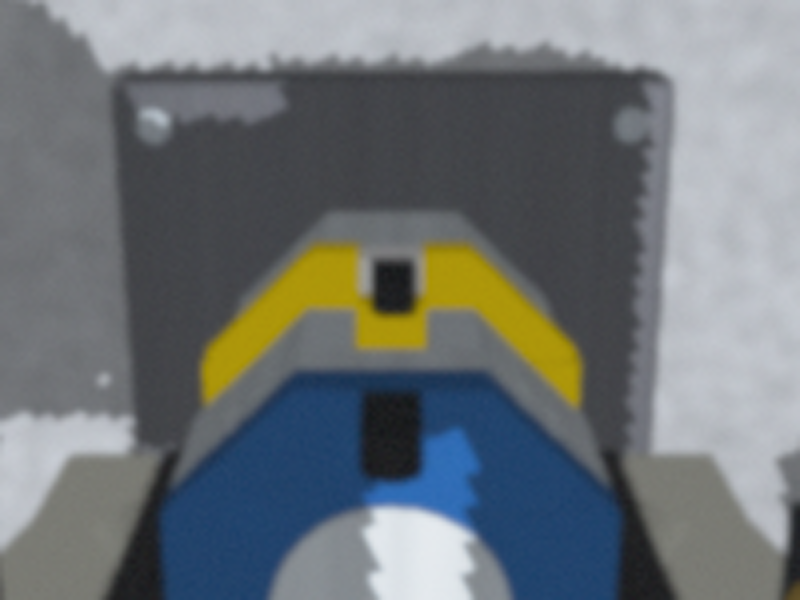

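View: the blue underside front edge is at row 310, with its notch at cols 355–430 and notch floor at row 350. The clamped key is at cols 374–413, rows 260–310. Yaw looks aligned.

Run:
```python
import numpy as np
C=np.array([.08402,.00114,-.15967]);ax=np.array([-.30787,.00076,.95143]);up=np.array([.9514,0,.3079]);rt=np.array([-.0005,1,-.001]);tz=.0723;f=310.44;cx,cy=257.15,192.78
def P(u,v,z):
    u=160+(u+.5)/4-.5; v=120+(v+.5)/4-.5
    r=ax+(u-cx)/f*rt-(v-cy)/f*up; return ((C+r*((tz-z)-C[2])/r[2])*1000)[:2].round(1)
zu=tz-.0067
print('blue: under',P(302,310,zu)-[28,-11.6],P(475,310,zu)-[28,11.6],'notch',P(355.5,349,zu)-[21.5,-5],P(430,349,zu)-[21.5,5],'lid',P(295,373,zu+.03)-[28,-11.6],P(490,373,zu+.03)-[28,11.6],'key y',P(362,440,zu+.037)+[0,3.5],P(420,440,zu+.037)-[0,3.5])
print('stage: key',P(374,310,.055)-[23,-3.5],P(413,310,.055)-[23,3.5],P(393.5,260,.042)-[28,0],'plate',P(116,75,.012)-[52,-50],P(670,75,.012)-[52,50],'sep',P(318,244,.042)-[30,-12.4],P(468,244,.042)-[30,12.4])
```

```text
blue: under [-0.4  0.4] [-0.4  1.7] notch [0.2 1.3] [0.2 2. ] lid [1.9 1.6] [1.9 1.4] key y [24.5  1.5] [24.5  1.2]
stage: key [1.  2.4] [1.  1.2] [0.  1.8] plate [1.2 3. ] [1.1 0.6] sep [0.7 2.2] [0.7 1.3]
```

```bash
python3 -m pendant '[[-1,[0.0005,0.0002,0.002],[0,0,0]],[-1,[0.0005,0.0002,0.005],[0,0,0]],[-1,[0.0005,0.0002,0.008],[0,0,0]],[-1,[0.0005,0.0002,0.011],[0,0,0]],[-1,[0.0005,0.0002,0.012],[0,0,0]],[-1,[0.0005,0.0002,0.012],[0,0,0]],[-1,[0.0005,0.0002,0.012],[0,0,0]]]'; python3 -c "
from h import *
go(.5522,.0485,.0537,-24.2);print(sensors.get_obs()['moment'])"
```

```text
clock: 14.43
tool_pos: [0.5532, 0.0476, 0.0596]
orientation: [180.0, 0.0, -24.4]
force: [0.3, 0.4, -2.1]
opening: 0.0554
gripper_force: 30.0
clk 14.43 tcp [0.5532 0.0476 0.0596] [ 1.7998e+02  1.0000e-02 -2.4440e+01] F [ 0.3  0.4 -2.1] -> [-0.0013 -0.0004  0.0059] [ 0.02  0.01 -0.24]
[-0.01637485 -0.02484162  0.00210732]
```

```bash
python3 -m pendant '[[-1,[0,0,0.002],[0,0,0]],[-1,[0,0,0.004],[0,0,0]],[-1,[0,0,0.005],[0,0,0]],[-1,[0,0,0.005],[0,0,0]],[-1,[0,0,0.005],[0,0,0]]]'; python3 -m pendant '[[-1,[0,0,0.0005],[0,0,0]],[-1,[0,0,0.001],[0,0,0]],[-1,[0,0,0.001],[0,0,0]],[-1,[0,0,0.001],[0,0,0]]]'
```

```text
clock: 14.85
tool_pos: [0.5532, 0.0476, 0.0547]
orientation: [180.0, 0.0, -24.4]
force: [0.2, -0.0, -2.5]
opening: 0.0557
gripper_force: 30.0
clock: 15.18
tool_pos: [0.5533, 0.0477, 0.0538]
orientation: [-180.0, -0.0, -24.4]
force: [-0.7, -0.2, -2.5]
opening: 0.056
gripper_force: 30.0
```

```bash
python3 -m pendant '[[-1,[0,0,0.0005],[0,0,0]],[-1,[0,0,0.0005],[0,0,0]],[-1,[0,0,0.0005],[0,0,0]]]'; python3 -m pendant '[[-1,[0,0,0.0005],[0,0,0]],[-1,[0,0,0.0005],[0,0,0]],[-1,[0,0,0.0005],[0,0,0]]]'
```

```text
clock: 15.43
tool_pos: [0.5533, 0.0477, 0.0536]
orientation: [-180.0, -0.0, -24.4]
force: [-1.4, -0.2, 1.6]
opening: 0.0557
gripper_force: 30.0
clock: 15.68
tool_pos: [0.5533, 0.0477, 0.0536]
orientation: [-180.0, -0.0, -24.4]
force: [-3.3, -0.4, 8.4]
opening: 0.0559
gripper_force: 30.0
```

Contact came at the predicted seat height, so I'll release and retreat.

```bash
python3 -m pendant '[[-1,[0,0,-0.0005],[0,0,0]],[1,[0,0,-0.0005],[0,0,0]],[1,[0,0,-0.0005],[0,0,0]],[1,[0,0,-0.0005],[0,0,0]],[1,[0,0,-0.0005],[0,0,0]],[1,[0,0,-0.0005],[0,0,0]],[1,[0,0,-0.015],[0,0,0]],[1,[0,0,-0.04],[0,0,0]],[1,[0,0,-0.07],[0,0,0]],[1,[0,0,-0.07],[0,0,0]]]'; python3 -m pendant '[[1,[0,0,-0.02],[0,0,0]],[1,[0,0,-0.02],[0,0,0]],[1,[0,0,-0.02],[0,0,0]]]'
python3 - <<'E'
from h import *
snap('wrist','wf'); x=octfit('wf',.077,(.553,.047),-24.3,blue,.056)
overlay('wf','ovf',np.array([.553,.047]),-24.3,.056,.077,[(.023,-.0035),(.028,-.0035),(.028,.0035),(.023,.0035)],.077)
E
```

```text
clock: 16.52
tool_pos: [0.5565, 0.0485, 0.1282]
orientation: [-179.7, -0.4, -24.4]
force: [0.6, 0.9, 0.6]
opening: 0.0875
gripper_force: 0.0
clock: 16.77
tool_pos: [0.554, 0.0479, 0.1437]
orientation: [-179.9, -0.1, -24.4]
force: [-0.6, -0.1, -1.1]
opening: 0.0876
gripper_force: 0.0
wf centre [0.5535 0.0464] yaw -24.72 half 0.0279 rms 0.00024 280
```

View pics/ovf.png

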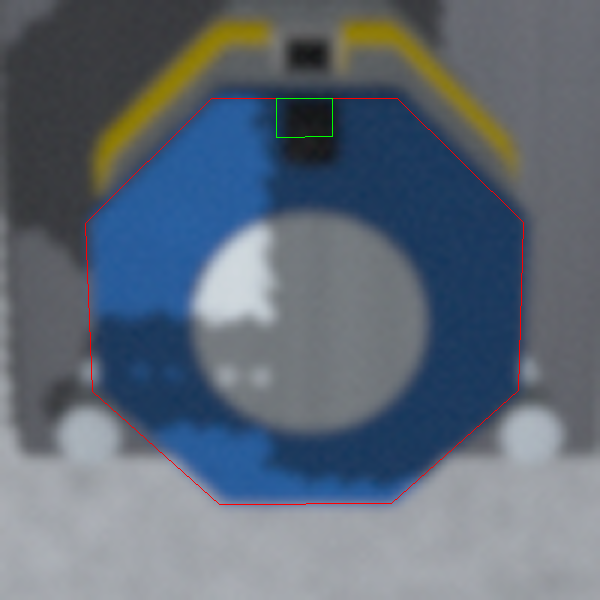

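The blue tin's lid fits within 1 mm of the stage axis at seated height, with half-width 27.9 mm at z = 77 mm. It is level, released, and its notch is over the key.

```bash
python3 -c "
from plant import workorder; print(workorder.close_job())"
```

```text
the job is handed in; nothing more can be done
None
```

The separator and the blue tin are stacked on the clamped tin with both notches over the key; they were set down gently and released. The job was handed in after about 17 s of robot time, and the judge returned no verdict.

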